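# Mount the carrier plate and clamp frame on a rocking shaker

## Task

Set the shaker up: take the carrier plate off its sloping stand and set it over the two dowels on the rocking deck so that it lies flush, then let go of it and set the clamp frame over the same dowels, flush on top of it. Lower the plates, do not drop them. Then rock the loaded deck to feel that its axle runs freely, left end (robot's left) fully down to the stop first and then right end down, leave it to come level with both plates still seated, and leave the small bottles at either side where they are.

Things in the scene. Friction and masses are not known exactly. Their poses are not given: they have to be found in the camera images.
- deck_centre (a point): Centre of the upper face of the shaker's rocking deck, an aluminium plate 80 mm above the bench when level, 120 mm along its x, 220 mm along its y, 8 mm thick. x along the axle, away from the robot; y along the deck's length, to the robot's left; z up out of the deck. The two dowels stand on it at y = +59 and -59 mm, x = 0. The white housing below is fixed to the bench.
- left_dowel (a point): Tip of the left upright steel dowel: 12 mm diameter, 34 mm tall above the deck, the top 10 mm tapered to 6 mm diameter.
- right_dowel (a point): Tip of the right dowel, the same.
- left_end (a point): On the deck's upper face near its left end (deck y = +95 mm, on a black strip). The deck's ends, y = 75 to 110 mm either side, stay bare beyond the 150 mm plates: press here to rock it.
- right_end (a point): The same near the deck's right end (y = -95 mm).
- deck (a joint): Tilt of the deck about its axle (along the deck's x, 14 mm under its upper face): 0 level, positive with the left end down; stops at +0.2 and -0.2 rad. Springs hold it level (2 N m/rad): about 5 N down on an end strip brings it to the stop, some 19 mm down, and it returns level when let go.
- carrier_handle (a point): Centre of the handle of the carrier plate: solid aluminium plate 100 x 150 x 8 mm, 0.25 kg, with an upright black fin in the middle, 12 mm thick (x), 60 mm long (y), 34 mm tall (z, square out of the plate). The point is 25 mm above the plate's underside. 15 mm through holes at y = +59 and -59 mm, x = 0. Seated, it is 25 mm above deck_centre. Which stand it starts on varies.
- frame_handle (a point): Centre of the handle of the clamp frame: aluminium plate 100 x 150 x 8 mm, 0.22 kg, with a 50 x 80 mm window (the carrier's fin passes through it), bridged by a black bar 14 mm wide (x), 104 mm long (y), 14 mm high on posts at y = +45.5 and -45.5 mm. The point is 55 mm above its underside; axes and holes as on the carrier. Seated, it is 63 mm above deck_centre.
- stand_a: White stand, 110 x 160 mm, the carrier plate's at the start; its face slopes 30 degrees, low edge (with a lip standing 12 mm above the face) roughly to the robot's left, high edge to the right. Plate x points up the slope. Origin at the centre of its foot, 47 mm under the middle of the face. Fixed. The two stands, side by side to the right of the shaker, may swap.
- stand_b: The other, identical stand, the clamp frame's at the start. Fixed.
- dropper_bottle: Small white dropper bottle with blue cap, 42 mm wide, 96 mm tall, a bystander; origin at the centre of its underside.
- amber_bottle: Brown bottle with black cap, 54 mm wide, 118 mm tall, a bystander; origin at the centre of its underside.
- red_cap_bottle: Small white bottle with red cap, 35 mm wide, 74 mm tall, a bystander; origin at the centre of its underside.

How it is judged:
By the outcome, as a careful person would: the job done as asked, in the order asked, and still so for the second after the job is handed in, with the robot touching nothing.
It also fails if it takes over 72 s, if anything falls off the work surface, if the arm or the gripper's body presses on something with over 40 N, if the wrist force passes 120 N, or if a joint passes its speed limit or range.

## Robot

A 6-joint arm with a two-finger parallel gripper is mounted at the origin on the work surface; the furniture and walls round the work are solid. World frame = base frame: x ahead of the robot, y to its left, z up, the work surface at z = 0. Lengths are in m, angles in rad, forces in N, time in s.
With the tool pointing down it reaches from about 0.4 to 0.825 m from the base axis. Payload 7 kg.
Tool frame: the origin (TCP) lies midway between the tips of the shut fingers; the grasp point (between the pads) lies 19 mm behind it; z points along the fingers, y is the direction in which the jaws open and shut (so a half turn about z gives the same grasp; the last joint's range is limited). The gripper opens to 85 mm and grips with 20 to 120 N. Pads are 22 mm wide; open, the fingers measure 114 mm over their backs; the gripper's body (76 mm by 85 mm) begins 54 mm behind the grasp point. The pads swing forward as they close: fully open they stand 13 mm farther back than shut.
Start: joints at [-0.934, 0.359, 0.012, 0, -1.224, -0.288], TCP at [0.231, -0.634, 0.231] pointing down, gripper open.
Joint ranges: [-3.07, 3.07], [-1.43, 2.12], [-1.02, 1.25], [-3.03, 1.67], [-3.05, -0], [-3.03, 3.03]. Speed limits (rad/s): [2.39, 2.39, 3.01, 3.14, 3.14, 3.14].

## Interface

Orientations are given as a rotation vector (axis times angle).
In Python, from rig import ctrl gives the robot as it stands. Calls block until the motion is done:
- ctrl.goto(position, orientation): joint-space move of the TCP to a pose.
- ctrl.move_straight(position, ori=None, speed=0.15, max_force=None): straight line of the TCP; ori=None keeps the orientation; speed is the mean speed in m/s. With max_force (N) it stops when the force on the tool has changed by that much, and returns True; else False.
- ctrl.set_joints(angles): joint-space move.
- ctrl.gripper_to(opening, newtons=None): opening from 0.0 (shut) to 1.0 (fully open); newtons is the grip in N (None keeps the last); returns when the fingers have stopped.
- ctrl.sleep(seconds).
- ctrl.ik(position, orientation): joint angles nearest the present ones, or None.
- ctrl.state(): the state.
- ctrl.capture(name): name is "scene" or "side" or "wrist"; returns the picture (384x512x3 uint8, red, green, blue); there is no depth.
- ctrl.calibration(name): a dict with "fx", "fy", "cx", "cy" (pixels), "rvec" (rotation vector, rad) and "tvec" (3), from world to camera coordinates, as OpenCV has them; the wrist camera has in their place "T_tool_cam" (4x4, takes a point from camera to tool coordinates, whose origin is the TCP and whose axes are the flange's). Camera axes: x right, y down, z forward; pixel columns grow to the right and rows downward; lengths in m; the calibration is good to about 2 mm. A picture is of the moment at which its call begins: read the wrist's pose just before it. calibration takes no time and is no camera call.
A pose or a line that the arm cannot do raises ctrl.IKError and nothing moves.
- ctrl.hand_in(): hands the job in, once; it reports no verdict.
The state is a dict: "time": time; "joint_positions": joint angles; "qvel": joint speeds; "joint_efforts": joint torques, N m; "eef_pos": TCP position; "tcp_rot": TCP orientation; "contact_force": force on the tool from outside, world axes, zero at the start; "ft_torque": the same for the moment, N m; "gripper_width": opening from 0.0 (shut) to 1.0 (fully open).
Only numpy, scipy, OpenCV 4.12 (cv2) and the standard library are available. Lean on these libraries where they do the work, as an engineer would, in place of code of your own. Each camera call takes 0.05 s, during which the arm holds its last target. There are 200 camera calls.

## Working session

There is one attempt and no reset: what is moved stays moved. The work goes in short steps, each a Python script; the robot and the scene stay as the last script left them, time stands still between calls to the robot, and variables do not carry over. Pictures are saved under pics/ and viewed, about 8 in all and at most 12, crops included, and the job is handed in when it is done.

```bash
ls; mkdir -p pics
python3 - <<'E'
from rig import ctrl
import cv2,numpy as np
s=ctrl.state();print(s)
a=ctrl.capture("scene");b=ctrl.capture("side");w=ctrl.capture("wrist")
for n,i in zip(["scene","side","wrist"],[a,b,w]):
    cv2.imwrite(f"pics/{n}0.png",i[:,:,::-1]); print(n,ctrl.calibration(n))
for n,i in zip(["scene","side"],[a,b]):
    cv2.imwrite(f"pics/{n}0b.png",cv2.resize(i[:,:,::-1],(800,600),interpolation=cv2.INTER_CUBIC))
E
```

```text
pics
{'time': 0.0, 'joint_positions': array([-9.33907502e-01,  3.59383246e-01,  1.10470136e-02, -3.49677030e-04,
       -1.22411475e+00, -2.88109494e-01]), 'qvel': array([-0.0011862 , -0.00015922,  0.00081773,  0.00100914, -0.00030698,
        0.0011738 ]), 'joint_efforts': array([ 4.76327350e-04, -5.83319271e+01,  2.93411601e+01,  6.93609819e+00,
       -6.02652115e-03,  1.95141831e-05]), 'eef_pos': array([ 0.23049019, -0.63390216,  0.23036098]), 'tcp_rot': array([ 5.44827186e-01, -3.09353703e+00, -2.55612367e-03]), 'contact_force': array([-0.18950044,  0.2425571 , -0.69157822]), 'ft_torque': array([ 0.00493182, -0.01381964,  0.03429673]), 'gripper_width': 1.0010334373255483}
scene {'fx': 371.8612866069221, 'fy': 371.8612866069221, 'cx': 253.5814792343235, 'cy': 189.5338658595109, 'rvec': array([ 2.00736811, -1.04565034,  0.53480614]), 'tvec': array([-0.27250092,  0.29052888,  0.88128762])}
side {'fx': 349.56559593077367, 'fy': 349.56559593077367, 'cx': 260.6919223516679, 'cy': 193.15045950551666, 'rvec': array([ 0.59570693,  2.80436206, -0.90096721]), 'tvec': array([ 0.44238146, -0.09234808,  1.38374837])}
wrist {'fx': 314.546010822636, 'fy': 314.546010822636, 'cx': 259.63844428419117, 'cy': 187.80415713366776, 'T_tool_cam': array([[-9.86803145e-04, -9.65098743e-01, -2.61884405e-01,
         6.65889477e-02],
       [ 9.99999390e-01, -8.22357761e-04, -7.37524254e-04,
        -1.20305885e-04],
       [ 4.96421058e-04, -2.61884973e-01,  9.65098966e-01,
        -1.41753791e-01],
       [ 0.00000000e+00,  0.00000000e+00,  0.00000000e+00,
         1.00000000e+00]])}
```

View pics/scene0b.png

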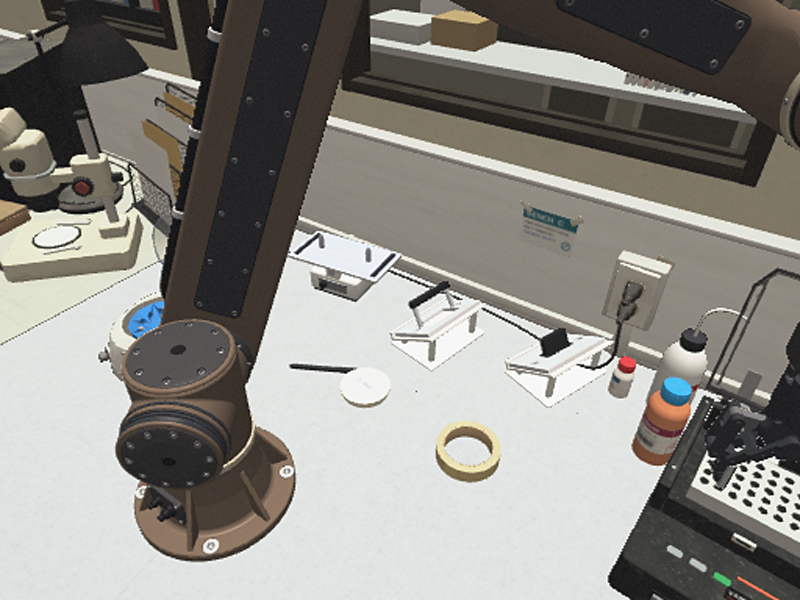

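View pics/side0b.png

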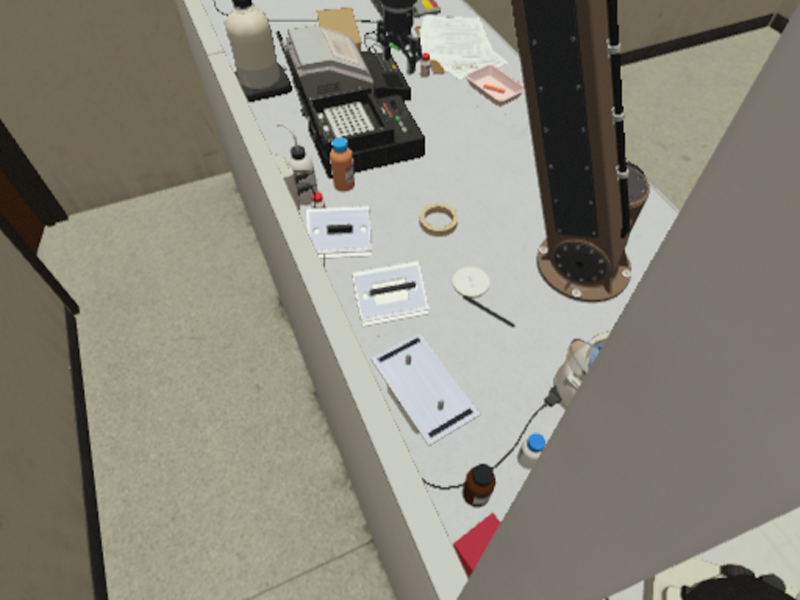

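The side view shows the carrier fin at about (340,229), the frame bar at (393,289) and the dowels at (408,358) and (440,404), in the 800-px picture. The carrier sits on the right-hand stand and the deck is yawed.

```bash
cat > h.py <<'E'
from rig import ctrl
import cv2,numpy as np
from scipy.spatial.transform import Rotation as R
from scipy.optimize import least_squares
def K(c): return np.array([[c['fx'],0,c['cx']],[0,c['fy'],c['cy']],[0,0,1.]])
def cam(name,st=None):
    "K, R_wc(world->cam), t"
    c=ctrl.calibration(name)
    if 'rvec' in c: return K(c),R.from_rotvec(c['rvec']).as_matrix(),np.array(c['tvec'])
    T=np.eye(4);T[:3,:3]=R.from_rotvec(st['tcp_rot']).as_matrix();T[:3,3]=st['eef_pos']
    M=np.linalg.inv(T@c['T_tool_cam']);return K(c),M[:3,:3],M[:3,3]
def proj(C,p):
    q=np.atleast_2d(p)@C[1].T+C[2];u=q@C[0].T;return u[:,:2]/u[:,2:]
def atz(C,uv,z):
    d=C[1].T@np.linalg.inv(C[0])@np.array([*uv,1.]);o=-C[1].T@C[2];return o+d*(z-o[2])/d[2]
def down(yaw): # tool z down, tool x at yaw
    c,s=np.cos(yaw),np.sin(yaw);return R.from_matrix(np.array([[c,s,0],[s,-c,0],[0,0,-1]])).as_rotvec()
E
python3 - <<'E'
from h import *
C=cam('side');k=.64
for n,u,z in [('carr',(340,229),.07),('frame',(393,289),.1),('ld',(440,404),.114),('rd',(408,358),.114),('ls',(452,420),.08),('rs',(400,350),.08),('dropper',(537,441),.096),('amber',(482,475),.118),('red',(318,199),.074),('wall',(345,480),.1)]:
    print(n,atz(C,np.array(u)*k,z).round(3))
C=cam('scene')
for n,u,z in [('carr',(555,342),.07),('frame',(432,295),.1),('ld',(324,242),.114),('rd',(368,253),.114)]:
    print(n,atz(C,np.array(u)*k,z).round(3))
print(-cam('side')[1].T@cam('side')[2],R.from_rotvec(ctrl.state()['tcp_rot']).as_matrix().round(2))
def look(xy,yaw,h):
    return np.array([*xy,h]),down(yaw)
for xy in [(.5,0),(.55,-.25),(.45,-.45),(.5,.1),(.6,0)]:
  for yaw in np.arange(-3.14,3.2,.785):
    q=ctrl.ik(np.array([*xy,.3]),down(yaw))
    print(xy,round(yaw,2),None if q is None else q.round(2))
E
```

```text
carr [ 0.534 -0.299  0.07 ]
frame [ 0.496 -0.054  0.1  ]
ld [0.527 0.242 0.114]
rd [0.541 0.127 0.114]
ls [0.511 0.268 0.08 ]
rs [0.54  0.085 0.08 ]
dropper [0.39  0.375 0.096]
amber [0.52  0.394 0.118]
red [ 0.551 -0.418  0.074]
wall [0.74  0.299 0.1  ]
carr [ 0.532 -0.311  0.07 ]
frame [ 0.489 -0.074  0.1  ]
ld [0.501 0.205 0.114]
rd [0.521 0.102 0.114]
[0.77322828 0.62102651 1.06556707] [[-0.94 -0.34 -0.  ]
 [-0.34  0.94  0.  ]
 [ 0.    0.   -1.  ]]
(0.5, 0) -3.14 [ 0.39  0.03 -0.25 -0.   -1.29 -1.96]
(0.5, 0) -2.36 [ 0.39  0.03 -0.25  0.   -1.29 -1.18]
(0.5, 0) -1.57 [ 0.39  0.03 -0.25  0.   -1.29 -0.39]
(0.5, 0) -0.78 [ 0.39  0.03 -0.25  0.   -1.29  0.39]
(0.5, 0) 0.0 [ 0.39  0.03 -0.25  0.   -1.29  1.18]
(0.5, 0) 0.79 [ 0.39  0.03 -0.25 -0.   -1.29  1.96]
(0.5, 0) 1.57 [ 0.39  0.03 -0.25  0.   -1.29  2.75]
(0.5, 0) 2.36 [ 0.39  0.03 -0.25 -0.   -1.29 -2.75]
(0.5, 0) 3.14 [ 0.39  0.03 -0.25  0.   -1.29 -1.97]
(0.55, -0.25) -3.14 [-0.1   0.21 -0.04  0.   -1.32 -1.47]
(0.55, -0.25) -2.36 [-0.1   0.21 -0.04  0.   -1.32 -0.68]
(0.55, -0.25) -1.57 [-0.1   0.21 -0.04  0.   -1.32  0.1 
[... 1086 characters left out ...]
 -1.29  0.99]
(0.5, 0.1) 0.79 [ 0.58  0.04 -0.23 -0.   -1.29  1.77]
(0.5, 0.1) 1.57 [ 0.58  0.04 -0.23  0.   -1.29  2.56]
(0.5, 0.1) 2.36 [ 0.58  0.04 -0.23 -0.   -1.29 -2.94]
(0.5, 0.1) 3.14 [ 0.58  0.04 -0.23  0.   -1.29 -2.16]
(0.6, 0) -3.14 [ 0.33  0.2  -0.05 -0.   -1.32 -1.89]
(0.6, 0) -2.36 [ 0.33  0.2  -0.05  0.   -1.32 -1.11]
(0.6, 0) -1.57 [ 0.33  0.2  -0.05  0.   -1.32 -0.32]
(0.6, 0) -0.78 [ 0.33  0.2  -0.05  0.   -1.32  0.46]
(0.6, 0) 0.0 [ 0.33  0.2  -0.05  0.   -1.32  1.25]
(0.6, 0) 0.79 [ 0.33  0.2  -0.05 -0.   -1.32  2.03]
(0.6, 0) 1.57 [ 0.33  0.2  -0.05  0.   -1.32  2.82]
(0.6, 0) 2.36 [ 0.33  0.2  -0.05 -0.   -1.32 -2.68]
(0.6, 0) 3.14 [ 0.33  0.2  -0.05  0.   -1.32 -1.9 ]
```

Run:
```python
from h import *
import pickle
V={}
def shot(n,p):
    s=ctrl.state();V[n]=(s,ctrl.capture('wrist'));print(n,s['time'],s['eef_pos'].round(3))
ctrl.goto([.50,-.22,.29],down(np.pi))
for n,p in [('c2',(.52,-.24,.23)),('c1',(.52,-.34,.23)),('f1',(.49,-.12,.23)),('f2',(.49,-.02,.23)),('d1',(.52,.12,.23)),('d2',(.52,.22,.23))]:
    ctrl.move_straight(p,speed=.25);shot(n,p)
V['side']=(ctrl.state(),ctrl.capture('side'));V['scene']=(ctrl.state(),ctrl.capture('scene'))
pickle.dump(V,open('V.pkl','wb'))
for a,b in [('c1','c2'),('f1','f2'),('d1','d2')]:
    for n in (a,b): cv2.imwrite(f'pics/{n}.png',V[n][1][:,:,::-1])
    m=np.vstack([cv2.resize(V[n][1][40:345,:,::-1],(504*1,300)) for n in (a,b)])
for n in ('c1','f1','d1'): cv2.imwrite(f'pics/{n}b.png',cv2.resize(V[n][1][:,:,::-1],(800,600),interpolation=cv2.INTER_CUBIC))
print(ctrl.state()['time'],ctrl.state()['joint_positions'].round(2))
```

```text
c2 2.375 [ 0.519 -0.241  0.23 ]
c1 2.975 [ 0.52  -0.341  0.231]
f1 4.0667 [ 0.49 -0.12  0.23]
f2 4.6667 [ 0.49 -0.02  0.23]
d1 5.4417 [0.52 0.12 0.23]
d2 6.0417 [0.52 0.22 0.23]
6.1917 [ 0.75  0.18 -0.24  0.   -1.15 -2.32]
```

View pics/c1b.png

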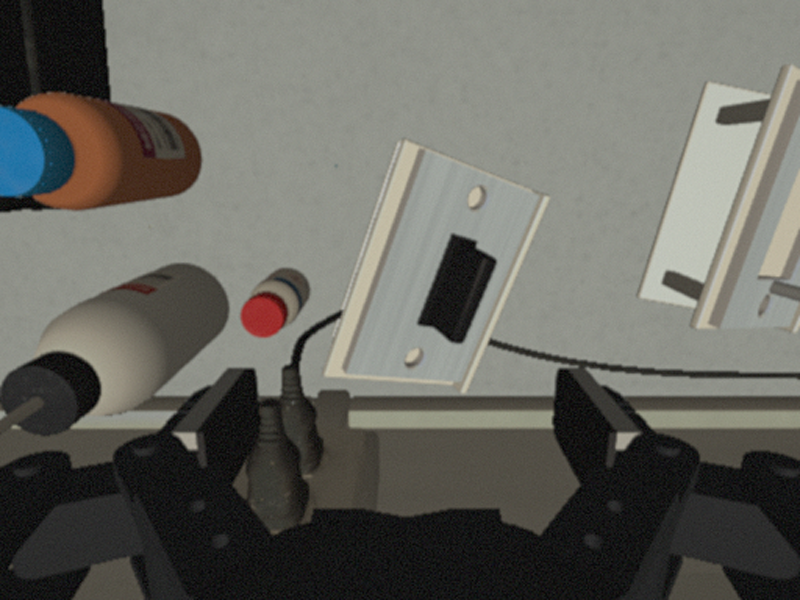

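View pics/f1b.png

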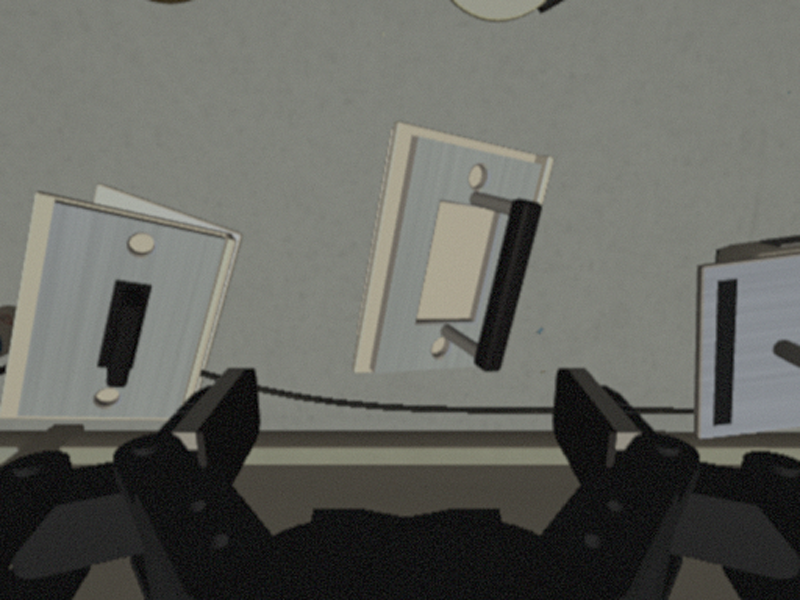

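View pics/d1b.png

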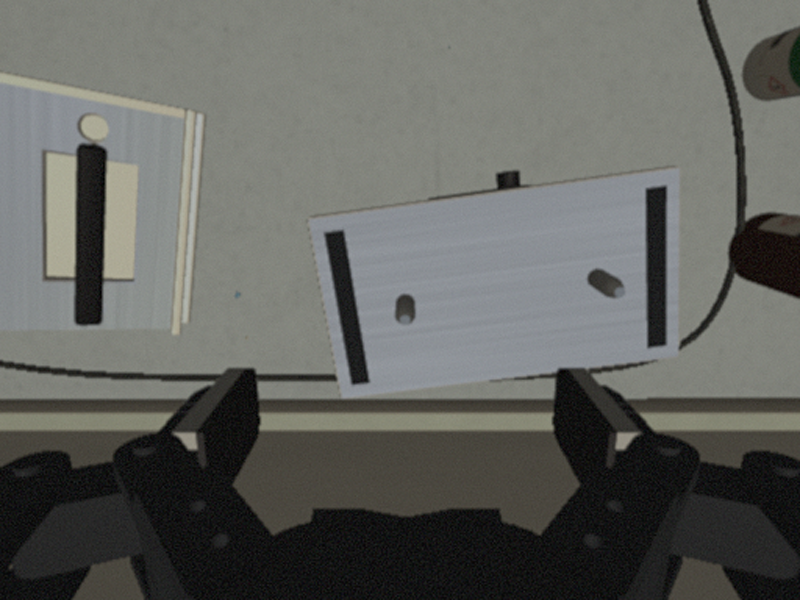

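Carrier holes in c1 are at (476,197) and (413,356), and in f1 at (141,243) and (107,396). Frame holes in f1 are at (477,175) and (439,346). In d1 the bar ends are (91,145) and (89,324), and the dowel tips (405,319) and (619,291). I'll look closer at the fin and the second deck view.

Run:
```python
import pickle,cv2,numpy as np
V=pickle.load(open('V.pkl','rb'))
def crop(n,x,y,w,h,s):
    i=V[n][1][y:y+h,x:x+w,::-1]; i=(255*(i/255.)**.5).astype(np.uint8)
    return cv2.resize(i,(w*s,h*s),interpolation=cv2.INTER_CUBIC)
m=np.zeros((600,800,3),np.uint8)
m[:300,:400]=crop('c1',230,135,100,75,4)   # origin fin
m[:300,400:]=crop('f1',40,165,100,75,4)
m[300:,:400]=crop('f2',60,60,200,150,2)
m[300:,400:]=crop('d2',90,90,200,150,2)
cv2.imwrite('pics/m1.png',m)
```

```text
(no output)
```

View pics/m1.png

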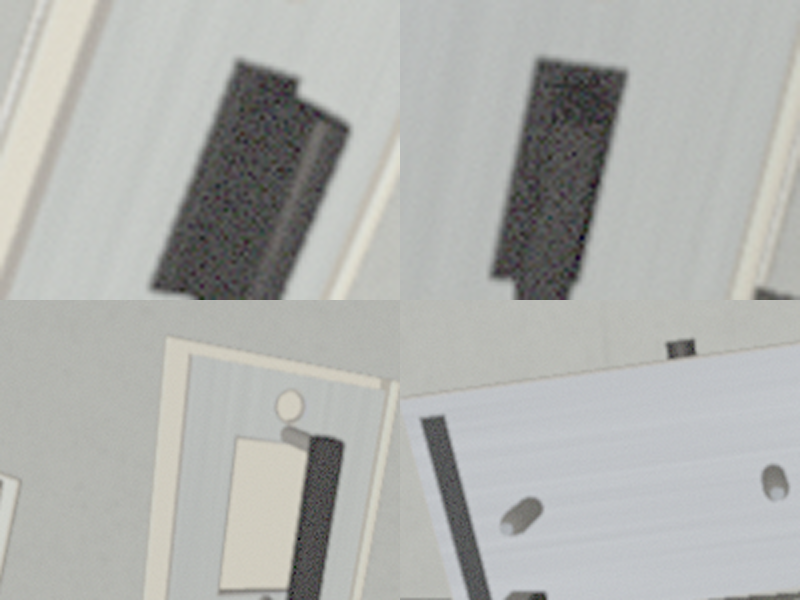

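```bash
cat > fit.py <<'E'
from h import *
import pickle
V=pickle.load(open('V.pkl','rb'));k=.64
def fit(obs,x0,tilt):
    # obs: (view, pixel(512-scale), local xyz mm, weight); pose p, yaw of local x, tilt about local y (x up)
    Cs={n:cam('wrist' if n not in('side','scene') else n,V[n][0]) for n,*_ in obs}
    def pose(v): return R.from_euler('ZY',[v[3],-v[4]]).as_matrix()
    f=lambda v:np.concatenate([(proj(Cs[n],pose(v)@(np.array(l)/1e3)+v[:3])[0]-u)*w for n,u,l,w in obs]+[[(v[4]-tilt)*100]])
    r=least_squares(f,x0,loss='soft_l1');v=r.x
    print(v.round(4),'tilt deg',np.degrees(v[4]).round(1));print((f(v)[:-1].reshape(-1,2)).round(1).tolist());return v
s=lambda a,b:np.array([a,b])*k
c=np.array
carr=[('c1',s(476,197),(0,-59,8),1),('c1',s(413,356),(0,59,8),1),('f1',s(141,243),(0,-59,8),1),('f1',s(107,396),(0,59,8),1),
 ('c1',c([317.5,167]),(-6,-30,42),1),('c1',s(460,342),(-6,30,42),1),('c1',c([310,165.5]),(6,-30,42),1),('f1',c([96.75,182.5]),(-6,-30,8),.5),('f1',s(127,385),(-6,30,42),1)]
fr=[('f1',s(477,175),(0,-59,8),1),('f1',s(439,346),(0,59,8),1),('d1',s(93,127),(0,-59,8),1),('f2',c([204.5,112.5]),(0,-59,8),1),
 ('f1',s(526,202),(0,-52,60),1),('f1',s(488,369),(0,52,60),1),('d1',s(91,145),(0,-52,58),1),('d1',s(89,324),(0,52,62),1),('f2',c([223.5,128.5]),(0,-52,58),1),
 ('d1',s(45,151),(25,-40,8),1),('d1',s(138,162),(-25,-40,8),1),('d1',s(45,278),(25,40,8),1),('d1',s(134,280),(-25,40,8),1),('f2',c([178.5,128]),(25,-40,8),1),('f2',c([170,205]),(25,40,8),1)]
dk=[('d1',s(310,217),(-60,-110,0),1),('d1',s(680,167),(-60,110,0),1),('d1',s(680,350),(60,110,0),1),('d1',s(342,398),(60,-110,0),1),
 ('d1',s(405,319),(0,-59,34),1),('d1',s(619,291),(0,59,34),1),('d2',c([144,202.5]),(0,-59,34),1),('d2',c([278.5,186]),(0,59,34),1),('d2',c([90,140]),(-60,-110,0),.5)]
C=fit(carr,[.53,-.3,.05,-1.57,.52],.5236);F=fit(fr,[.49,-.06,.05,-1.57,.52],.5236);D=fit(dk,[.53,.18,.08,.1,0],0)
pickle.dump((C,F,D),open('P.pkl','wb'))
for n,v,z in(('carrier h',C,.025),('frame h',F,.055),('deck',D,0)): print(n,(v[:3]+R.from_euler('ZY',[v[3],-v[4]]).as_matrix()@[0,0,z]).round(4))
E
python3 fit.py
```

```text
[ 0.5315 -0.3199  0.0407 -1.9262  0.5265] tilt deg 30.2
[[-0.2, 0.4], [-0.4, -0.1], [1.2, 0.7], [0.4, -0.4], [0.6, -1.8], [0.5, 1.0], [-0.9, -2.8], [-2.5, 0.0], [-0.4, 1.3]]
[ 0.4906 -0.0903  0.0412 -1.7529  0.523 ] tilt deg 30.0
[[-0.8, 0.4], [0.2, -0.5], [0.6, 0.2], [0.1, 0.1], [2.3, -1.7], [-0.1, -0.2], [0.2, -0.6], [-0.3, 0.4], [-0.0, -1.0], [-0.2, 0.4], [0.1, 1.6], [0.5, -0.2], [-0.2, 0.1], [-0.7, 0.6], [-0.9, 0.4]]
[0.5307 0.1776 0.0763 0.1351 0.0019] tilt deg 0.1
[[-1.4, -0.0], [0.0, -1.2], [-0.8, 3.8], [-0.1, 0.1], [0.6, -0.5], [-0.2, -0.3], [0.9, 1.2], [0.6, 0.0], [-0.2, -0.5]]
carrier h [ 0.5359 -0.3081  0.0624]
frame h [ 0.4956 -0.0632  0.0889]
deck [0.5307 0.1776 0.0763]
```

```bash
cat >> h.py <<'E'
import pickle
def poses():
    C,F,D=pickle.load(open('P.pkl','rb'));o=[]
    for v in (C,F,D):
        T=np.eye(4);T[:3,:3]=R.from_euler('ZY',[v[3],-v[4]]).as_matrix();T[:3,3]=v[:3]+[0,0,.0037];o.append(T)
    return o
G=np.array([[0,-1,0],[-1,0,0],[0,0,-1.]])   # tool axes in plate frame
def tcp(T,z,x=0,y=0): # TCP pose at local point
    return T[:3,:3]@[x,y,z]+T[:3,3],R.from_matrix(T[:3,:3]@G).as_rotvec()
def rep(m=''):
    s=ctrl.state();print(m,round(s['time'],2),s['eef_pos'].round(4),'F',s['contact_force'].round(1),'w',round(s['gripper_width'],3))
E
python3 - <<'E'
from h import *
C,F,D=poses()
ctrl.gripper_to(.5)
p,o=tcp(C,.10);print(p,ctrl.ik(p,o))
ctrl.goto(p+[0,0,.04],o);rep('app')
h=ctrl.move_straight(tcp(C,.015)[0],speed=.1,max_force=8);rep(h)
ctrl.gripper_to(0,60);rep('grip')
ctrl.move_straight(ctrl.state()['eef_pos']+[0,0,.08],speed=.12);rep('lift')
p2=np.array([.49,-.22,.27]);ctrl.move_straight(p2,R.from_matrix(R.from_euler('z',C and 0 if False else 0).as_matrix()@np.array(R.from_rotvec(down(2.787)).as_matrix())).as_rotvec(),speed=.15);rep('flat')
cv2.imwrite('pics/w_c.png',ctrl.capture('wrist')[:,:,::-1]);cv2.imwrite('pics/s_c.png',ctrl.capture('side')[:,:,::-1])
E
```

```text
[ 0.54899524 -0.2727678   0.13089392] [ 0.10739872  0.39664945 -0.50481088  0.563021   -1.00176032 -2.42205472]
app 8.47 [ 0.5497 -0.272   0.1713] F [-0.9  0.1  0.1] w 0.496
False 9.83 [ 0.5347 -0.3127  0.058 ] F [-0.   0.1 -0.6] w 0.505
grip 10.22 [ 0.5348 -0.3125  0.058 ] F [-0.3  4.3  5.5] w 0.133
lift 11.04 [ 0.5341 -0.3125  0.1371] F [-0.4 -0.7 -2.2] w 0.127
flat 12.31 [ 0.4896 -0.22    0.2689] F [-0.6 -0.1 -2. ] w 0.128
```

Run:
```python
from h import *
C,F,D=poses()
p,o=tcp(D,.074)
ctrl.goto([*p[:2],.26],o);rep()
ctrl.move_straight(p,speed=.12);ctrl.sleep(.2);rep()
s=ctrl.state();i=ctrl.capture('wrist');pickle.dump((s,i),open('w1.pkl','wb'))
j=ctrl.capture('side')
m=np.hstack([cv2.resize(i[:,:,::-1],(800,600),interpolation=cv2.INTER_CUBIC)])
jj=cv2.resize(j[190:290,215:325,::-1],(220,200));m[400:,:220]=jj
cv2.imwrite('pics/w1.png',m)
```

```text
13.89 [0.5307 0.177  0.2599] F [-0.4 -0.3 -2.2] w 0.132
 15.12 [0.5309 0.1778 0.1547] F [ 0.6  0.2 -3.2] w 0.13
```

View pics/w1.png

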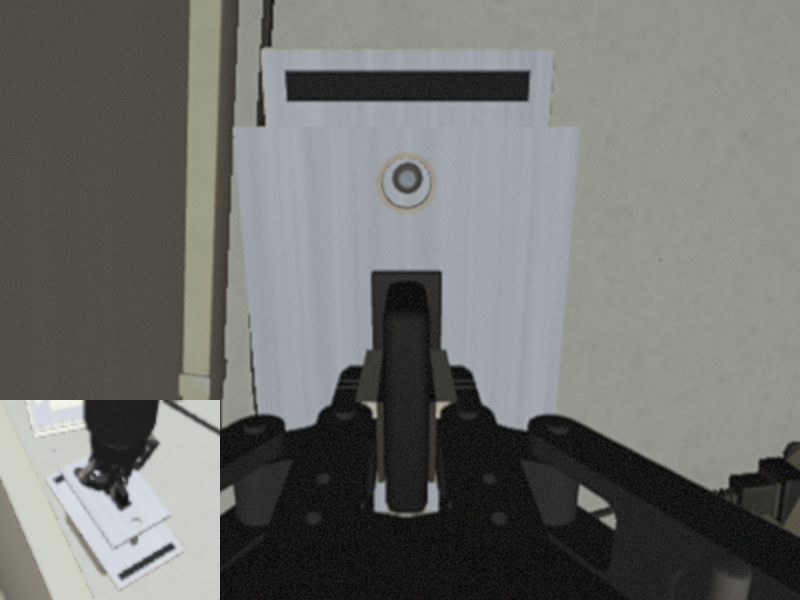

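The right dowel tip at (407,178) shows through the plate hole centred at (407,183), and the edges are parallel. I'll convert both to tool coordinates at their own heights.

Run:
```python
from h import *
T=np.array(ctrl.calibration('wrist')['T_tool_cam']);Kc=K(ctrl.calibration('wrist'))
def t(uv,z):
    d=T[:3,:3]@np.linalg.inv(Kc)@[uv[0]*.64,uv[1]*.64,1];return (T[:3,3]+d*(z-T[2,3])/d[2]).round(4)
for dz in(0,.003): print('hole',t((407,183),.007+dz),'tip',t((407,178),.040+dz),'plate edge',t((407,127),.007+dz),t((234,127),.007+dz),t((579,127),.007+dz),'deck edge',t((407,49),.074+dz),t((262,49),.074+dz),t((553,49),.074+dz))
```

```text
hole [0.0598 0.0008 0.007 ] tip [0.0602 0.0009 0.04  ] plate edge [0.0755 0.0008 0.007 ] [ 0.0756 -0.0489  0.007 ] [0.0755 0.0502 0.007 ] deck edge [0.1094 0.001  0.074 ] [ 0.1095 -0.0572  0.074 ] [0.1094 0.0595 0.074 ]
hole [0.0597 0.0008 0.01  ] tip [0.0601 0.0009 0.043 ] plate edge [0.0757 0.0009 0.01  ] [ 0.0758 -0.0499  0.01  ] [0.0757 0.0512 0.01  ] deck edge [0.11  0.001 0.077] [ 0.1101 -0.058   0.077 ] [0.11   0.0603 0.077 ]
```

Run:
```python
from h import *
C,F,D=poses()
h=ctrl.move_straight(tcp(D,.025)[0],speed=.08,max_force=8);rep(h)
if not h:
    h=ctrl.move_straight(tcp(D,.008)[0],speed=.03,max_force=5);rep(h)
    i=ctrl.capture('wrist')
    cv2.imwrite('pics/w2.png',cv2.resize(i[:,:,::-1],(640,480)))
```

```text
False 15.98 [0.531  0.1778 0.1053] F [-0.2 -0.4 -3.4] w 0.126
True 16.42 [0.531  0.1777 0.0944] F [-2.1  0.3  7.2] w 0.129
```

View pics/w2.png

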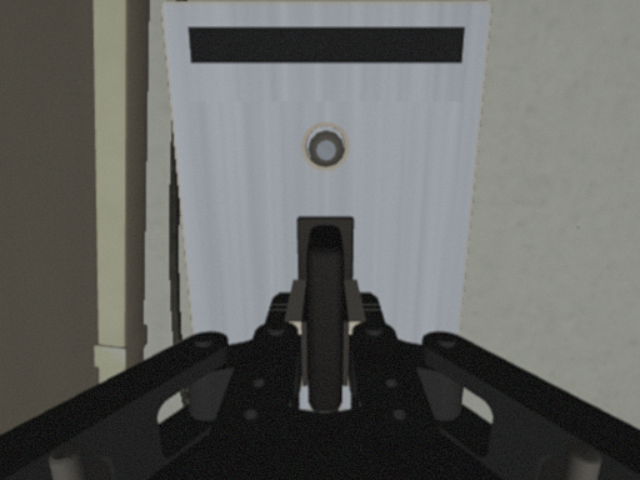

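The carrier is seated at the predicted height (TCP z 0.0944 against 0.095). The hole is around the dowel at (326,148), and the plate edge lies on the deck without a visible gap. I'll release it and fetch the frame.

Run:
```python
from h import *
C,F,D=poses()
ctrl.gripper_to(.4);rep('open')
ctrl.move_straight(ctrl.state()['eef_pos']+[0,0,.13],speed=.2)
s=ctrl.state();i=ctrl.capture('wrist')
p,o=tcp(F,.13)
ctrl.goto(p+[0,0,.03],o);rep('app')
h=ctrl.move_straight(tcp(F,.038)[0],speed=.12,max_force=8);rep(h)
ctrl.gripper_to(0,70);rep('grip')
ctrl.move_straight(ctrl.state()['eef_pos']+[0,0,.09],speed=.12);rep('lift')
yaw=np.arctan2(*( (F[:3,:3]@G)[[1,0],0]))
ctrl.move_straight(np.array([.48,-.03,.25]),down(yaw),speed=.15);rep('flat')
p,o=tcp(D,.097)
ctrl.goto([*p[:2],.26],o);rep()
ctrl.move_straight(p,speed=.12);ctrl.sleep(.2);rep()
s=ctrl.state();j=ctrl.capture('wrist')
m=np.hstack([cv2.resize(k[:,:,::-1],(400,300),interpolation=cv2.INTER_CUBIC) for k in (i,ctrl.capture('side'))])
b=cv2.resize(j[:288,70:454,::-1],(800,600),interpolation=cv2.INTER_CUBIC)
cv2.imwrite('pics/w3.png',b);cv2.imwrite('pics/w3m.png',m);cv2.imwrite('pics/w3full.png',j[:,:,::-1])
```

```text
open 16.82 [0.5303 0.1773 0.0932] F [ 0.4 -0.1 -1. ] w 0.401
app 19.43 [ 0.5024 -0.0263  0.1874] F [ 0.2 -0.6  0.8] w 0.397
False 20.57 [ 0.4946 -0.0712  0.0783] F [-0.5  0.6 -0.1] w 0.403
grip 20.88 [ 0.4947 -0.0709  0.0782] F [-0.3  3.9  2.8] w 0.149
lift 21.78 [ 0.4941 -0.0712  0.1676] F [ 0.2 -0.3 -2.5] w 0.145
flat 22.55 [ 0.4793 -0.0306  0.2488] F [-0.7 -0.2 -1.5] w 0.15
 23.94 [0.5302 0.1775 0.2592] F [ 0.4 -0.3 -1.9] w 0.15
 24.98 [0.5309 0.1778 0.1778] F [-0.9 -0.2 -2.9] w 0.148
```

View pics/w3.png

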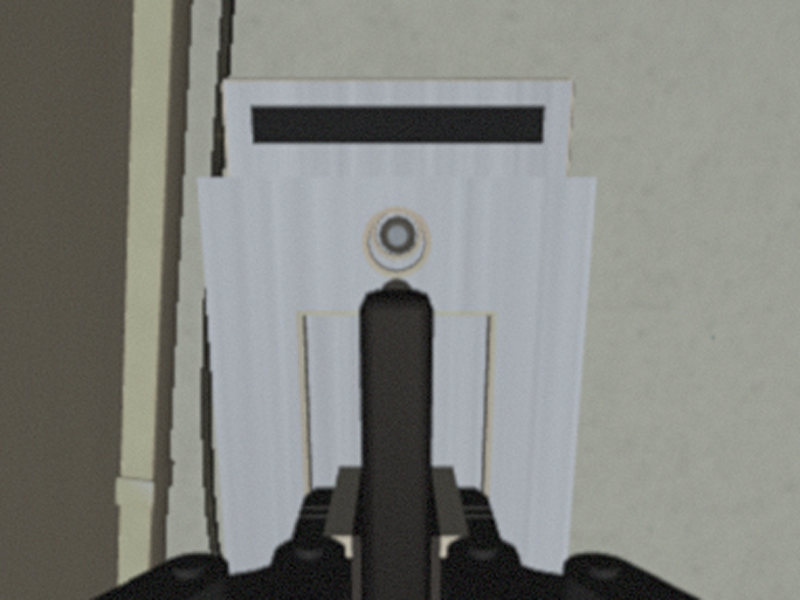

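Hole centre (398,241) and dowel tip (397,235) in the crop. I'll compute the offset, correct it, and lower.

Run:
```python
from h import *
C,F,D=poses()
T=np.array(ctrl.calibration('wrist')['T_tool_cam']);Kc=K(ctrl.calibration('wrist'))
def t(u,v,z):
    d=T[:3,:3]@np.linalg.inv(Kc)@[70+u*.48,v*.48,1];return T[:3,3]+d*(z-T[2,3])/d[2]
a=t(398,241,.030);b=t(397,235,.063);e=b-a;print(a.round(4),b.round(4),'plate edge',t(398,178,.030).round(4))
e=e[:2] if np.linalg.norm(e[:2])<.004 else 1/0
x,y=-e[1],-e[0]
if np.hypot(x,y)<.0007:x=y=0
h=ctrl.move_straight(tcp(D,.056,x,y)[0],speed=.08,max_force=8);rep(h)
if not h:
    h=ctrl.move_straight(tcp(D,.038,x,y)[0],speed=.03,max_force=5);rep(h)
print('expect',tcp(D,.046)[0])
j=ctrl.capture('wrist');k=ctrl.capture('side')
b=cv2.resize(j[:288,70:454,::-1],(800,600),interpolation=cv2.INTER_CUBIC)
b[340:,:200]=cv2.resize(k[190:295,230:310,::-1],(200,260),interpolation=cv2.INTER_CUBIC)
cv2.imwrite('pics/w4.png',b)
```

```text
[0.0596 0.0012 0.03  ] [0.0601 0.001  0.063 ] plate edge [0.0749 0.0012 0.03  ]
False 25.74 [0.5309 0.1777 0.1361] F [ 0.4 -0.4 -1.2] w 0.149
True 26.18 [0.5309 0.1777 0.1257] F [-2.3 -0.1  6.4] w 0.148
expect [0.53063201 0.17759926 0.12598332]
```

View pics/w4.png

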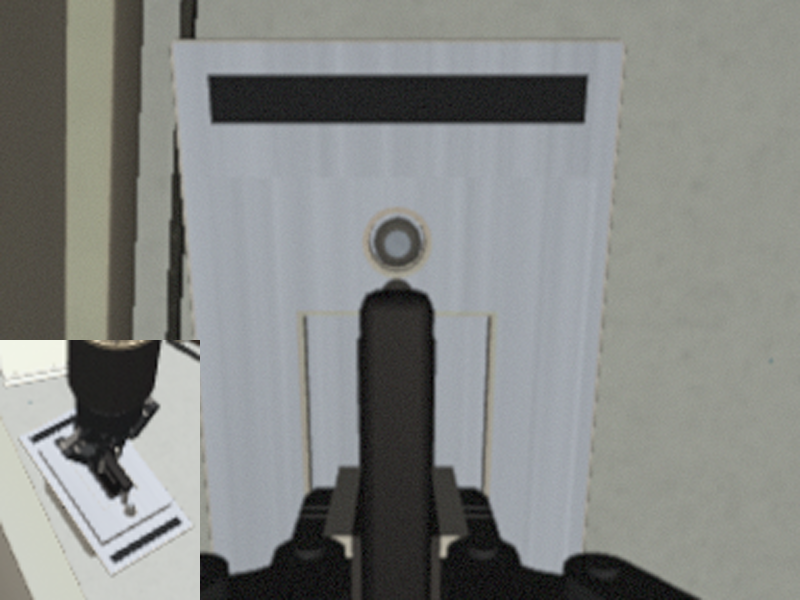

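Frame seated: TCP z is 0.1257 against 0.1260 expected, and the dowel fills the hole at (397,243). Next I release it and rock the deck, leaning the tool outward so its body clears the bar.

Run:
```python
from h import *
C,F,D=poses()
ctrl.gripper_to(.4);rep('open')
ctrl.move_straight(ctrl.state()['eef_pos']+[0,0,.11],speed=.2)
ctrl.gripper_to(0,40)
V={}
def press(s):
    y=.098*s;o=R.from_matrix(D[:3,:3]@R.from_euler('x',-s*20,degrees=True).as_matrix()@G).as_rotvec()
    g=lambda z:D[:3,:3]@[0,y,z]+D[:3,3]
    ctrl.move_straight(g(.16),o,speed=.2);ctrl.move_straight(g(.012),speed=.15,max_force=10);rep('near')
    h=ctrl.move_straight(g(-.028),speed=.04,max_force=14);rep(('stop',h));ctrl.sleep(.3);rep()
    print('depth mm',(g(0)[2]-ctrl.state()['eef_pos'][2])*1e3)
    V[s]=ctrl.capture('side')
    ctrl.move_straight(g(.015),speed=.05);rep('released')
    ctrl.move_straight(g(.16),speed=.2)
press(1);press(-1)
m=np.hstack([cv2.resize(V[s][190:295,200:340,::-1],(400,300),interpolation=cv2.INTER_CUBIC) for s in(1,-1)])
cv2.imwrite('pics/rock.png',m)
```

```text
open 26.62 [0.5303 0.1774 0.1247] F [-0.2  0.4 -0. ] w 0.402
near 29.52 [0.518  0.275  0.0929] F [-0.6 -0.1 -0. ] w 0.0
('stop', True) 30.27 [0.5179 0.2753 0.0612] F [-2.5  0.2  8.3] w 0.003
 30.57 [0.5179 0.2753 0.0612] F [-2.9  1.2  8.2] w -0.004
depth mm 18.76058806853455
released 31.46 [0.5173 0.2745 0.0948] F [-0.4  0.5  0. ] w -0.002
near 34.6 [0.5445 0.0807 0.0929] F [-0.1 -0.2  0.5] w -0.002
('stop', True) 35.36 [0.5445 0.0802 0.0614] F [-1.6 -0.4  9.1] w 0.001
 35.66 [0.5445 0.0802 0.0613] F [-2.2 -0.7 10.4] w 0.001
depth mm 18.643650237748318
released 36.53 [0.5436 0.0805 0.0948] F [ 0.7 -0.4 -0.2] w 0.004
```

Both presses met a hard stop at 18.8 and 18.6 mm with 8–10 N, well over the roughly 4–5 N of spring force. Final look before handing in.

Run:
```python
from h import *
C,F,D=poses()
ctrl.move_straight([.49,.02,.26],down(np.pi-1.2),speed=.2) if False else ctrl.goto([.47,.12,.27],down(-1.436));rep()
ctrl.sleep(.5)
i=ctrl.capture('wrist');j=ctrl.capture('side')
m=np.zeros((600,800,3),np.uint8)
m[:300]=cv2.imread('pics/rock.png')
m[300:,:400]=cv2.resize(i[:,:,::-1],(400,300));m[300:,400:]=cv2.resize(j[190:340,200:400,::-1],(400,300),interpolation=cv2.INTER_CUBIC)
cv2.imwrite('pics/end.png',m)
```

```text
37.99 [0.469  0.1208 0.2689] F [-0.3 -0.4 -0.8] w -0.0
```

View pics/end.png

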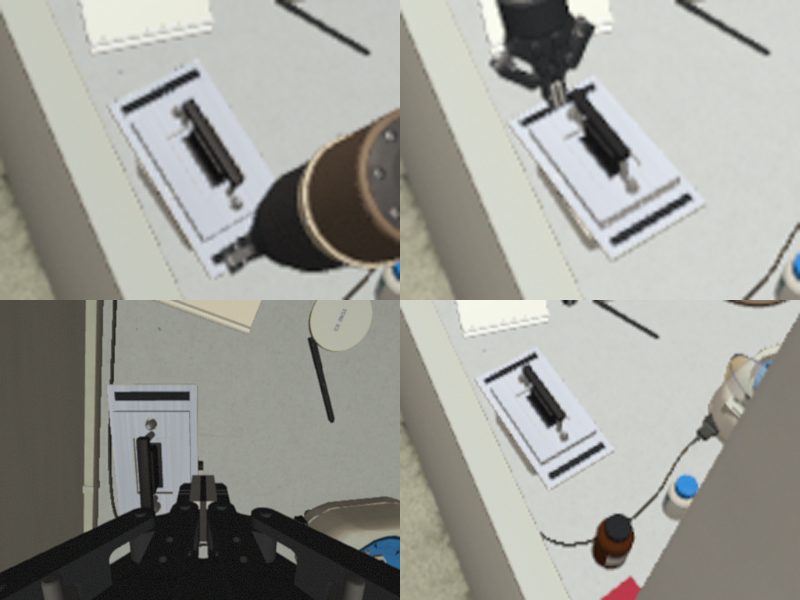

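The picture shows the deck tilted left and then right, and now level. Both plates are on the dowels, at about (525,372) and (563,436), and the amber and dropper bottles look unmoved.

```bash
python3 -c "
from h import *
rep();print(ctrl.hand_in())"
```

```text
38.59 [0.4701 0.1197 0.2699] F [0.5 0.1 0.4] w 0.002
the job is handed in; nothing more can be done
None
```

I finished the job and handed it in at 38.6 s. The carrier plate and then the clamp frame were lowered over the dowels, and the deck was rocked left end down first, then right.

- **Seating:** each plate stopped within about 1 mm of its expected seated height (TCP z 0.0944 m against 0.095 for the carrier, 0.1257 m against 0.126 for the frame).
- **Rocking:** both presses met a hard stop, left at 18.8 mm with about 8 N and right at 18.6 mm with about 10 N. That is slightly less than the stated 19 mm, which fits the leaned fingertip and my height error.
- **Last pictures:** the deck is level, both plates are still on the dowels, and the gripper is clear of everything. The amber and dropper bottles look unmoved. The red-cap bottle was outside the last pictures, but the arm never pressed on anything near it.
- **Disagreement:** the wrist-camera fit put the deck 3.7 mm lower than the stated height. I added that as a correction, and the contact heights agreed with it.

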